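Turn the varnished plaque face up with the putty knife

TASK

The back and edges of the small wooden plaque on the drying rack are freshly varnished, so keep fingers and gripper off it: take the putty knife, slide its blade under the plaque's edge and tip the plaque over, so that it lies face up and square across both rails for the front coat. Tip it over on the rails, do not carry it up off them. Then lay the knife flat on the cardboard sheet again, and leave the file and the other things on the bench where they are.

Things in the scene. Friction and masses are not known exactly. Their poses are not given: they have to be found in the camera images.
- rack: Drying rack fixed to the bench: plywood base 250 (x) x 120 (y) x 12 mm with two wooden rails 250 mm long along x, centre lines at y = -33 and +33 mm, tops 40 mm above the bench. Origin: centre of the base's underside. x runs along the rails, roughly to the robot's left (world +y, within 0.3 rad). The plaque starts in the -x half; the rails beyond it are empty
- rack_end (a point): Middle of the open -x end of the rack, level with the rail tops: the knife goes in here, between the rails and under the plaque. The channel between the rails is 59 mm wide from 22 to 40 mm above the bench and 52 mm wide from 12 to 22 mm. The rails are edged on top with rubber that grips (friction about 1)
- plaque: Wooden plaque, 72 (x) x 96 (y) x 12 mm, about 55 g, starting face down across both rails, its x within 0.08 rad of the rack's. Front: raised field 62 x 86 mm, 5 mm proud, so a 5 mm step all round; back: flat with a small steel hanger strip. Origin: centre of the front field's surface (the underside at the start); z points from front to back: up at the start, down when face up
- plaque_mid (a point): Middle of the plaque's 12 mm thickness, 6 mm from front and back. At 46 mm above the bench while the plaque lies flat on the rails
- knife: Stiff putty knife, 206 mm long, 170 g. Wooden handle 24 mm wide (y), 20 mm high (z), flat sides, x = -86 to +12 mm; steel cap to x = -96, neck to x = 30; blade 2 mm thick, 26 to 40 mm wide. Origin: on the handle's underside, near the balance point. x: handle to blade, z up. Starts flat on the cardboard (underside 4 mm above the bench), blade roughly to the robot's left (+y, within 0.35 rad)
- knife_edge (a point): Middle of the blade's square front edge, 110 mm ahead of the knife's origin along its x and 10 mm above its underside
- card: Sheet of cardboard, 270 mm (x) by 230 mm (y), 4 mm thick, fixed to the bench; the knife and the file lie on it, about 110 mm apart, either of them in either place. Origin: centre of its underside, on the bench; x points roughly to the robot's left
- file: Flat file with a round wooden handle, 180 mm long, lying on the cardboard beside the knife, handle 22 mm thick, blade 20 mm wide and 5 mm thick. Origin: on its underside, 100 mm from the handle's end. Leave it where it is
- pot_a: Small paint jar, 34 mm diameter, 45 mm high, beyond the rack; leave alone. Origin: centre of its underside
- pot_b: Small paint jar, 34 mm diameter, 45 mm high, on the robot's side of the rack; leave alone. Origin: centre of its underside
- tin: Varnish tin, 87 mm diameter, 97 mm high, beyond the rack; leave alone. Origin: centre of its underside
- glue: Glue bottle, 56 mm diameter, 170 mm high, beyond the cardboard sheet; leave alone. Origin: centre of its underside
- tape: Roll of masking tape lying flat, 100 mm diameter, 24 mm high, left of the rack; leave alone. Origin: centre of its underside
- mug: Mug, 78 mm diameter, 85 mm high, left of the rack; leave alone. Origin: centre of its underside
Mind the look-alikes: they are no part of the job. What is shaped like the knife but red is not meant. Leave any purple look-alike of the plaque alone.

How it is judged:
By the outcome, as a careful person would: the job done as asked, in the order asked, and still so for the second after the job is handed in, with the robot touching nothing.
It also fails if it takes over 51 s, if anything falls off the work surface, if the arm or the gripper's body presses on something with over 40 N, if the wrist force passes 120 N, or if a joint passes its speed limit or range.

ROBOT

A 6-joint arm with a two-finger parallel gripper is mounted at the origin on the work surface. World frame = base frame: x ahead of the robot, y to its left, z up, the work surface at z = 0. Lengths are in m, angles in rad, forces in N, time in s.
With the tool pointing down it reaches from about 0.35 to 0.875 m from the base axis. Payload 4.2 kg.
Tool frame: the origin (TCP) lies at the very end of the fingers, on their centre line; the grasp point (between the pads) lies 19 mm behind it; z points along the fingers, y is the line along which they close (so a half turn about z gives the same grasp; the last joint's range is limited). The gripper opens to 85 mm and grips with 20 to 120 N. Pads are 22 mm wide; open, the fingers measure 114 mm over their backs; the gripper's body (76 mm by 85 mm) begins 54 mm behind the grasp point. The pads swing forward as they close: fully open they stand 13 mm farther back than shut.
Start: joints at [-0.859, 0.385, 0.008, 0, -1.194, -0.259], TCP at [0.273, -0.562, 0.231] pointing down, gripper open.
Joint ranges: [-3.14, 3.14], [-1.21, 2.06], [-1.07, 1.41], [-3.16, 2.05], [-2.99, -0.16], [-3.1, 3.1]. Speed limits (rad/s): [2.79, 2.79, 3.14, 3.14, 3.14, 3.14].

INTERFACE

Orientations are given as a 3x3 rotation matrix whose columns are the frame's x, y, z axes.
In Python, from rig import monitor, cams, arm gives the robot as it stands.
- The arm moves only by the shell command python3 -m jog 'ROWS'. ROWS is JSON, a list that holds one entry, the list of rows, each a list of 7 numbers: the opening, from 0 (shut) to 1 (fully open), then the shift along the tool's x, y, z in m, then the turn, a rotation vector about the tool's x, y, z in degrees. In form: [[[gripper, tx, ty, tz, ax, ay, az], ...]]. A call has 1 to 20 rows; each row shifts and turns the commanded pose from where the row before left it, along the tool's axes as they then stand; what a row does not reach is not made up. A row lasts 1/12 s, in which the tool goes at most 41.7 mm and 7.16 degrees, less where a joint would pass 70% of its speed; a pose out of reach is approached as far as the arm can. A call is refused whole if a number of a shift passes 0.0417 or a number of a turn 7.16, either way. A call with a gripper value outside its range is refused whole. The fingers move at their own pace and stop on an object; the grip force is fixed at half the most. Time passes only in rows, so rows that do not move let the fingers close. It gives the time, the measured TCP pose, the force, the opening and the grip force at its end, in the units of the state.
- monitor.get_obs(): the state, without advancing time (a new reading comes with each control period).
- cams.read_camera(name): name is "scene" or "side" or "wrist"; returns (picture, depth): 480x640x3 uint8, red, green, blue; 480x640 float32, m along the optical axis (not along the pixel's ray), 0 where there is no reading.
- cams.camera_model(name): a dict with "camera_matrix" (3x3 intrinsics, pixels), "k1" (the pictures are not rectified: a ray, as slopes to the right and down, at radius r is drawn at 1 + k1 r^2 times it, then the intrinsics apply), "extrinsics" (4x4, takes a point from camera to world coordinates); the wrist camera has in their place "mount" (4x4, takes a point from camera to tool coordinates, whose origin is the TCP and whose axes are the flange's). Camera axes: x right, y down, z forward; pixel columns grow to the right and rows downward; lengths in m; the calibration is good to about 2 mm. A picture is of the moment at which its call begins: read the wrist's pose just before it. camera_model takes no time and is no camera call.
- arm.sign_off(): hands the job in; it is judged then, once.
The state is a dict: "clock": time; "joint_pos": joint angles; "joint_velocities": joint speeds; "joint_torque": joint torques, N m; "tcp_pos": TCP position; "eef_rot": TCP orientation; "wrist_force": force on the tool from outside, world axes, zero at the start; "ft_torque": the same for the moment, N m; "width": opening from 0.0 (shut) to 1.0 (fully open); "grip_force": force on a finger pad.
Only numpy, scipy, OpenCV 4.12 (cv2) and the standard library are available. Lean on these libraries where they do the work, as an engineer would, in place of code of your own. Each camera call takes 0.05 s, during which the arm holds its last target. There are 200 camera calls.

## Working session

There is one attempt and no reset: what is moved stays moved. The work goes in short steps, Python scripts to look and compute and a shell command to move; the robot and the scene stay as the last step left them, time stands still between calls to the robot, and variables do not carry over. Pictures are saved under pics/ and viewed, at most 10 in all, crops included, and the job is handed in when it is done.

```bash
mkdir -p pics; ls; cat > h.py <<'E'
import numpy as np, cv2
from rig import monitor, cams, arm
def grab(n):
    o=monitor.get_obs(); im,d=cams.read_camera(n); m=cams.camera_model(n)
    if 'extrinsics' in m: T=np.array(m['extrinsics'])
    else:
        W=np.eye(4); W[:3,:3]=o['eef_rot']; W[:3,3]=o['tcp_pos']; T=W@np.array(m['mount'])
    return im,d,np.array(m['camera_matrix']),m['k1'],T
def rays(uv,K,k1):
    uv=np.asarray(uv,float).reshape(-1,1,2)
    return cv2.undistortPoints(uv,K,np.array([k1,0,0,0.]))[:,0]
def onplane(uv,z,K,k1,T):
    r=rays(uv,K,k1); d=np.c_[r,np.ones(len(r))]@T[:3,:3].T; o=T[:3,3]
    return o+d*((z-o[2])/d[:,2])[:,None]
def cloud(d,K,k1,T):
    v,u=np.mgrid[:480,:640]; r=rays(np.c_[u.ravel(),v.ravel()],K,k1)
    z=d.ravel()[:,None]; P=np.c_[r*z,z]@T[:3,:3].T+T[:3,3]; P[z[:,0]==0]=np.nan
    return P.reshape(480,640,3)
E
python3 - <<'E'
from h import *
for n in ['scene','side']:
    im,d,K,k1,T=grab(n); cv2.imwrite(f'pics/{n}0.png',im[...,::-1]); np.savez(f'{n}0.npz',im=im,d=d,K=K,k1=k1,T=T); print(n,T.round(3),k1)
o=monitor.get_obs(); print(o['clock'],o['eef_rot'],o['tcp_pos'],cams.camera_model('wrist'))
E
```

```text
pics
scene [[ 0.641  0.648 -0.411  1.141]
 [ 0.767 -0.54   0.347 -0.549]
 [ 0.003 -0.537 -0.843  1.213]
 [ 0.     0.     0.     1.   ]] 0.007035996163088739
side [[-0.871 -0.282  0.401 -0.045]
 [-0.49   0.469 -0.735  1.039]
 [ 0.019 -0.837 -0.547  0.883]
 [ 0.     0.     0.     1.   ]] -0.06159319714036742
0.1 [[-8.99289226e-01 -4.37353421e-01 -9.34261296e-04]
 [-4.37354409e-01  8.99287598e-01  1.71385016e-03]
 [ 9.06113658e-05  1.94985028e-03 -9.99998095e-01]] [ 0.2732216  -0.56155316  0.23032966] {'camera_matrix': array([[345.30675334,   0.        , 321.27072522],
       [  0.        , 345.30675334, 241.67771792],
       [  0.        ,   0.        ,   1.        ]]), 'k1': -0.0316521175636494, 'mount': array([[-6.67410212e-04, -9.55806205e-01, -2.93996689e-01,
         7.47736458e-02],
       [ 9.99999764e-01, -6.86479747e-04, -3.83285034e-05,
        -4.78902259e-04],
       [-1.65188151e-04, -2.93996645e-01,  9.55806437e-01,
        -1.42062886e-01],
       [ 0.00000000e+00,  0.00000000e+00,  0.00000000e+00,
         1.00000000e+00]])}
```

View pics/scene0.png

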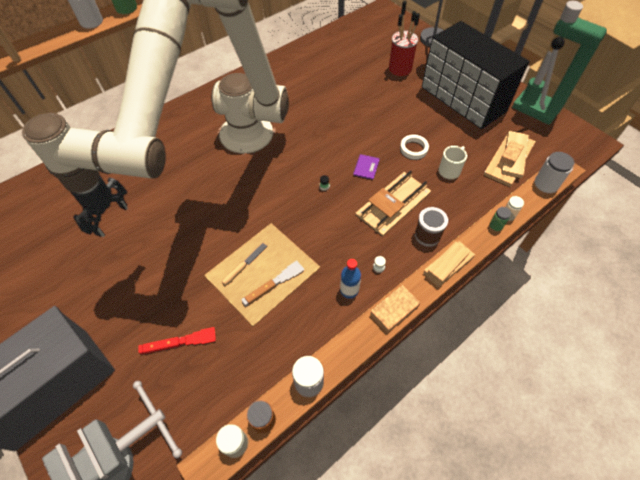

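View pics/side0.png

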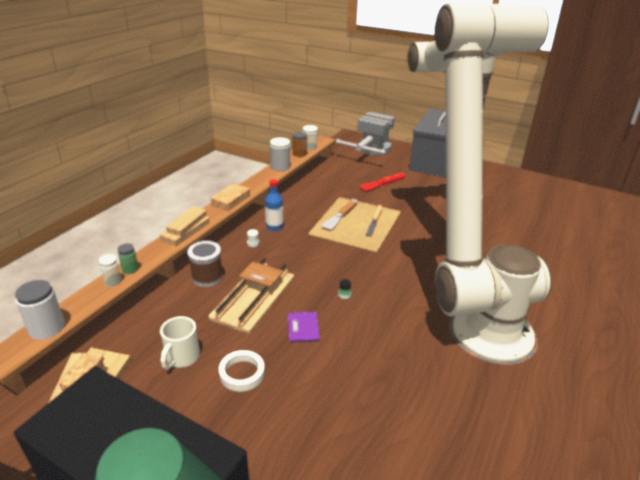

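The scene view shows the knife on the card (handle end ~(244,300), edge ~(302,267)), the file at ~(245,263), the rack at ~(393,202) with the plaque ~(386,206). The purple plaque look-alike is at (367,166) and the red knife at (178,341).

```bash
python3 - <<'E'
from h import *
z=np.load('scene0.npz'); im,d,K,k1,T=[z[k] for k in ['im','d','K','k1','T']]; k1=float(k1)
hsv=cv2.cvtColor(im,cv2.COLOR_RGB2HSV)
for u,v in [(250,297),(290,272),(270,250),(280,300),(386,206),(410,187),(365,212),(383,225)]: print((u,v),im[v,u],hsv[v,u])
P=cloud(d,K,k1,T)
for nm,uv,zz in [('handle end',(244,301),.024),('edge',(302,267),.014),('file',(245,263),.01),('plaque',(386,206),.052),('tin',(432,215),.097),('glue',(352,265),.17),('pot_a',(379,260),.045),('pot_b',(324,179),.045),('card',(263,273),.004)]:
    print(nm,onplane([uv],zz,K,k1,T)[0].round(3),P[uv[1],uv[0]].round(3))
# rack by height
reg=np.zeros((480,640),bool); reg[170:235,350:435]=1
for lo,hi in [(.034,.045),(.046,.06),(.006,.018)]:
    m=reg&(P[...,2]>lo)&(P[...,2]<hi); q=P[m][:,:2].astype(np.float32); print(lo,m.sum(),cv2.minAreaRect(q), np.nanmedian(P[m],0))
crop=im[150:320,200:450]; cv2.imwrite('pics/crop0.png',cv2.resize(crop[...,::-1],(800,544),interpolation=cv2.INTER_CUBIC))
E
```

```text
(250, 297) [225 145  87] [ 13 156 225]
(290, 272) [242 231 220] [ 15  23 242]
(270, 250) [235 189 119] [ 18 126 235]
(280, 300) [233 185 117] [ 18 127 233]
(386, 206) [227 150  85] [ 14 160 227]
(410, 187) [251 225 155] [ 22  98 251]
(365, 212) [101  77  50] [ 16 129 101]
(383, 225) [220 167 112] [ 15 125 220]
handle end [ 0.583 -0.396  0.024] [ 0.584 -0.397  0.028]
edge [ 0.598 -0.195  0.014] [ 0.6   -0.197  0.02 ]
file [ 0.472 -0.321  0.01 ] [ 0.476 -0.322  0.017]
plaque [0.613 0.141 0.052] [0.614 0.14  0.053]
tin [0.749 0.199 0.097] [0.748 0.2   0.096]
glue [ 0.749 -0.135  0.17 ] [ 0.749 -0.134  0.168]
pot_a [ 0.742 -0.011  0.045] [ 0.743 -0.013  0.049]
pot_b [0.393 0.062 0.045] [0.393 0.062 0.044]
card [ 0.533 -0.297  0.004] [ 0.533 -0.297  0.005]
0.034 239 ((0.6523253321647644, 0.20384161174297333), (0.19224725663661957, 0.2507972717285156), 7.062793254852295) [0.61814948 0.22571321 0.04079008]
0.046 581 ((0.6290394067764282, 0.21025633811950684), (0.2097681760787964, 0.21599775552749634), 23.416601181030273) [0.60392918 0.15160893 0.05314066]
0.006 1398 ((0.5932444930076599, 0.20448622107505798), (0.29911988973617554, 0.2800559997558594), 48.61805725097656) [0.59924644 0.20645346 0.01298334]
```

View pics/crop0.png

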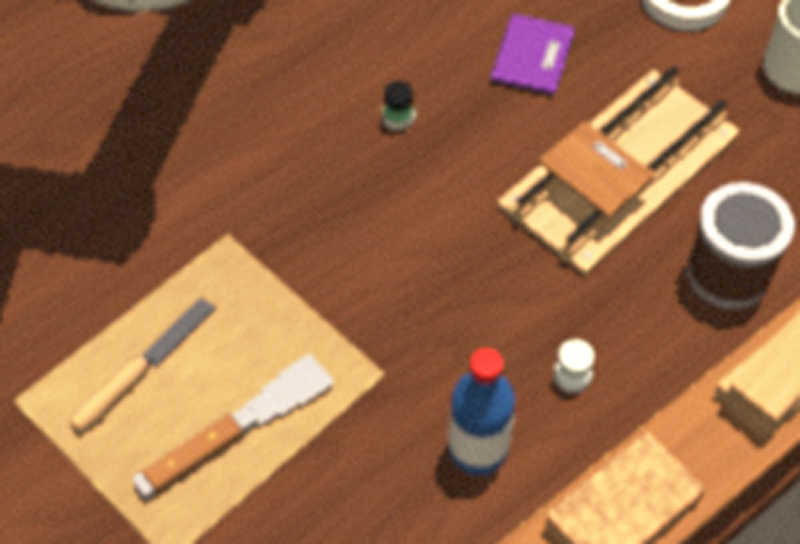

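The crop shows the knife, the file and the rack with the plaque clearly, and the heights match what was given. Next I move above the knife and look from close by.

```bash
python3 -m jog '[[[1,-0.038,0.006,0.003,0,0,0],[1,-0.038,0.006,0.003,0,0,0],[1,-0.038,0.006,0.003,0,0,0],[1,-0.038,0.006,0.003,0,0,0],[1,-0.038,0.006,0.003,0,0,0],[1,-0.038,0.006,0.003,0,0,0],[1,-0.038,0.006,0.003,0,0,0],[1,-0.038,0.006,0.003,0,0,0],[1,-0.038,0.006,0.003,0,0,0],[1,-0.038,0.006,0.003,0,0,0],[1,0,0,0,0,0,-6.65],[1,0,0,0,0,0,-6.65],[1,0,0,0,0,0,-6.65],[1,0,0,0,0,0,-6.65],[1,0,0,0,0,0,-6.65],[1,0,0,0,0,0,-6.65],[1,0,0,0,0,0,-6.65],[1,0,0,0,0,0,-6.65],[1,0,0,0,0,0,-6.65],[1,0,0,0,0,0,0]]]'
python3 - <<'E'
from h import *
im,d,K,k1,T=grab('wrist'); cv2.imwrite('pics/w1.png',im[...,::-1]); np.savez('w1.npz',im=im,d=d,K=K,k1=k1,T=T)
print(monitor.get_obs()['tcp_pos'],monitor.get_obs()['eef_rot'])
P=cloud(d,K,k1,T); print(P[240,320])
z=np.load('scene0.npz'); im,d,K,k1,T=[z[k] for k in ['im','d','K','k1','T']]; k1=float(k1)
c=lambda l:np.array(l)/3.2+[200,150]
pl=onplane(c([(590,124),(652,178),(605,212),(542,157)]),.052,K,k1,T); print('plaque',pl.round(3),pl.mean(0))
rk=onplane(c([(500,202),(655,70),(738,130),(585,271)]),.012,K,k1,T); print('rack',rk.round(3),rk.mean(0))
E
```

```text
clock: 1.77
tcp_pos: [0.5886, -0.3416, 0.2006]
eef_rot: [[-0.072, -0.997, -0.001], [-0.997, 0.072, 0.001], [-0.001, 0.001, -1.0]]
wrist_force: [-0.4, -0.6, 0.1]
width: 0.998
grip_force: 0.0
[ 0.5886311  -0.34165133  0.20066657] [[-7.58340716e-02 -9.97119844e-01 -1.10021593e-03]
 [-9.97120336e-01  7.58334869e-02  5.63779222e-04]
 [-4.78722239e-04  1.13980136e-03 -9.99999236e-01]]
[ 0.59158016 -0.32042781  0.02355058]
plaque [[0.558 0.186 0.052]
 [0.649 0.186 0.052]
 [0.648 0.12  0.052]
 [0.558 0.118 0.052]] [0.60325806 0.15251673 0.052     ]
rack [[0.553 0.068 0.012]
 [0.529 0.319 0.012]
 [0.646 0.327 0.012]
 [0.67  0.077 0.012]] [0.59954025 0.19790672 0.012     ]
```

View pics/w1.png

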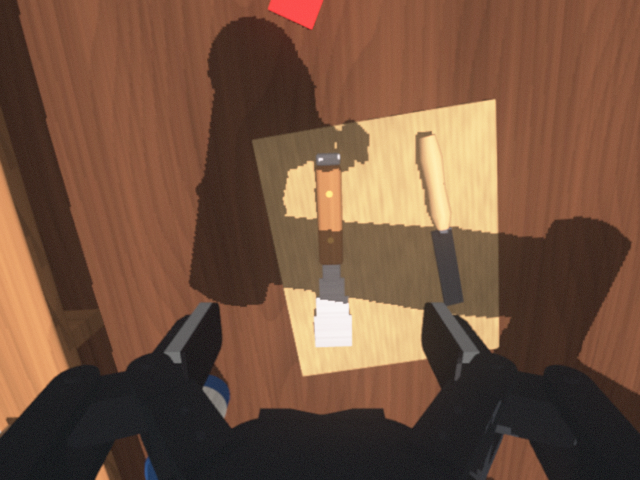

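The wrist view shows the knife: cap at ~(328,157), handle front at ~(330,262), edge middle at ~(334,346). The file is clear of it to the right.

```bash
python3 - <<'E'
from h import *
z=np.load('w1.npz'); im,d,K,k1,T=[z[k] for k in ['im','d','K','k1','T']]; k1=float(k1)
a=onplane([(328,154),(328,165),(330,262)],.024,K,k1,T); e=onplane([(315,346),(352,346),(333.5,346.5)],.014,K,k1,T)
l=onplane([(317,168),(319.5,262),(342,168),(342.5,262)],.024,K,k1,T)
print(a.round(4),e.round(4),l.round(4))
u=e[2]-a[0]; print(np.linalg.norm(u[:2]),np.degrees(np.arctan2(u[1],u[0])))
h=(l[1]+l[3]-l[0]-l[2])/2; th=np.arctan2(h[1],h[0]); print(np.degrees(th),np.linalg.norm(h))
P=cloud(d,K,k1,T)
print(P[200,330],P[335,333])
E
```

```text
[[ 0.5785 -0.4005  0.024 ]
 [ 0.5792 -0.3908  0.024 ]
 [ 0.5834 -0.2973  0.024 ]] [[ 0.6062 -0.1962  0.014 ]
 [ 0.5656 -0.1931  0.014 ]
 [ 0.586  -0.194   0.014 ]] [[ 0.5893 -0.3888  0.024 ]
 [ 0.5937 -0.298   0.024 ]
 [ 0.5667 -0.3872  0.024 ]
 [ 0.5711 -0.2964  0.024 ]]
0.20657361676419145 87.93341633349668
87.1869046042417 0.09092394684059435
[ 0.57941911 -0.35863194  0.02351186] [ 0.58560755 -0.20831057  0.01353686]
```

```bash
python3 -m jog '[[[1,0.003,0.0085,0.02,0,0,-2],[1,0,0,0.035,0,0,0],[1,0,0,0.035,0,0,0],[1,0,0,0.035,0,0,0],[1,0,0,0.035,0,0,0],[1,0,0,0.0185,0,0,0],[1,0,0,0.008,0,0,0],[1,0,0,0.006,0,0,0],[1,0,0,0,0,0,0],[0,0,0,0,0,0,0],[0,0,0,0,0,0,0],[0,0,0,0,0,0,0],[0,0,0,0,0,0,0],[0,0,0,0,0,0,0],[0,0,0,0,0,0,0],[0,0,0,0,0,0,0],[0,0,0,0,0,0,0]]]'
```

```text
clock: 3.23
tcp_pos: [0.581, -0.3444, 0.01]
eef_rot: [[-0.038, -0.999, 0.002], [-0.999, 0.038, -0.001], [0.001, -0.002, -1.0]]
wrist_force: [-0.6, 1.6, 5.4]
width: 0.264
grip_force: 62.1
```

```bash
python3 -m jog '[[[0,0,0,-0.005,0,0,0],[0,0,0,-0.02,0,0,0],[0,0,0,-0.035,0,0,0],[0,0,0,-0.03,0,0,0],[0,0,0,-0.01,0,0,0],[0,-0.015,-0.003,0,0,0,0],[0,-0.032,-0.0055,0,0,0,0],[0,-0.032,-0.0055,0,0,0,0],[0,-0.032,-0.0055,0,0,0,0],[0,-0.032,-0.0055,0,0,0,-2],[0,-0.032,-0.0055,0,0,0,-3],[0,-0.032,-0.0055,0,0,0,-2],[0,-0.02,-0.003,0,0,0,-0.8],[0,0,0,0,0,0,0],[0,0,0,0,0,0,0]]]'
python3 - <<'E'
from h import *
o=monitor.get_obs();print(o['tcp_pos'],o['eef_rot'],o['wrist_force'])
for n in ['wrist','scene','side']:
    im,d,K,k1,T=grab(n); np.savez(n+'2.npz',im=im,d=d,K=K,k1=k1,T=T)
    if n=='wrist': cv2.imwrite('pics/w2.png',im[...,::-1])
    else: 
        o=monitor.get_obs(); p=np.r_[o['tcp_pos'],1]; c=np.linalg.inv(T)@p; uv=(K@(c[:3]/c[2]))[:2].astype(int); print(n,uv)
        x,y=np.clip(uv[0]-130,0,380),np.clip(uv[1]-80,0,320); print(x,y)
        globals()[n]=cv2.resize(im[y:y+160,x:x+260],(800,492),interpolation=cv2.INTER_CUBIC)
cv2.imwrite('pics/ss2.png',np.vstack([scene,side])[...,::-1][::1][:984]); 
cv2.imwrite('pics/ss2.png',cv2.resize(np.hstack([scene,side])[...,::-1],(800,246)))
E
```

```text
clock: 4.48
tcp_pos: [0.6203, -0.116, 0.1068]
eef_rot: [[0.099, -0.995, -0.004], [-0.995, -0.099, 0.0], [-0.001, 0.004, -1.0]]
wrist_force: [0.2, -0.8, -1.0]
width: 0.263
grip_force: 61.2
[ 0.62033486 -0.11602783  0.10683749] [[ 9.94529342e-02 -9.95034428e-01 -3.94980905e-03]
 [-9.95041940e-01 -9.94553381e-02  4.16435386e-04]
 [-8.07197140e-04  3.88880993e-03 -9.99992113e-01]] [ 0.20364521 -0.77937627 -1.03681439]
scene [326 242]
196 162
side [304 209]
174 129
```

View pics/w2.png

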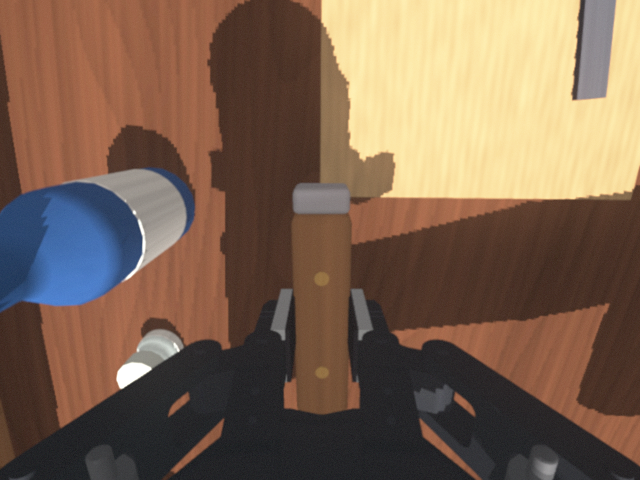

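The wrist view shows the handle gripped straight between the pads (cap at ~(321,198)), but the rack is out of view. I crop the scene view for blade and rack.

```bash
python3 - <<'E'
from h import *
S=[]
for n,(x,y,w,h) in [('scene',(320,150,130,96)),('side',(190,215,130,120))]:
    z=np.load(n+'2.npz'); im=z['im']; S.append(cv2.resize(im[y:y+h,x:x+w],(400*1,int(400*h/w)),interpolation=cv2.INTER_CUBIC)[...,::-1])
H=max(s.shape[0] for s in S); cv2.imwrite('pics/c3.png',np.hstack([cv2.copyMakeBorder(s,0,H-s.shape[0],0,0,cv2.BORDER_CONSTANT) for s in S]))
for n in ['scene','side']:
    z=np.load(n+'2.npz'); P=cloud(z['d'],z['K'],float(z['k1']),z['T'])
    m=(P[...,2]>.085)&(P[...,2]<.14)&(P[...,1]>-.05)&(P[...,1]<.12)&(abs(P[...,0]-.6)<.05)
    q=P[m]; print(n,len(q),q.mean(0) if len(q) else '',np.percentile(q,[2,50,98],axis=0).round(4) if len(q) else '')
    for y0 in np.arange(-.05,.1,.01):
        s=q[(q[:,1]>=y0)&(q[:,1]<y0+.01)]
        if len(s)>3: print(round(y0,3),len(s),s[:,0].min().round(3),s[:,0].max().round(3),np.median(s[:,2]).round(4))
E
```

```text
scene 264 [ 0.61161566 -0.00522944  0.11307665] [[ 0.5917 -0.0469  0.1084]
 [ 0.612  -0.004   0.1133]
 [ 0.6289  0.0306  0.1174]]
-0.05 22 0.602 0.63 0.1143
-0.04 25 0.601 0.625 0.1129
-0.03 32 0.595 0.629 0.1132
-0.02 28 0.596 0.629 0.1126
-0.01 37 0.592 0.63 0.1134
0.0 36 0.59 0.629 0.1123
0.01 43 0.589 0.629 0.1136
0.02 34 0.589 0.629 0.1138
0.03 7 0.603 0.626 0.1113
side 211 [ 0.61026969 -0.00399051  0.11209864] [[ 0.5892 -0.0477  0.1086]
 [ 0.6109 -0.0024  0.112 ]
 [ 0.6288  0.0347  0.118 ]]
-0.05 26 0.601 0.627 0.1138
-0.04 18 0.601 0.627 0.1119
-0.03 19 0.597 0.626 0.112
-0.02 24 0.595 0.629 0.1115
-0.01 25 0.59 0.629 0.1119
0.0 22 0.59 0.63 0.1115
0.01 30 0.587 0.629 0.1117
0.02 27 0.588 0.627 0.112
0.03 20 0.589 0.627 0.1125
```

View pics/c3.png

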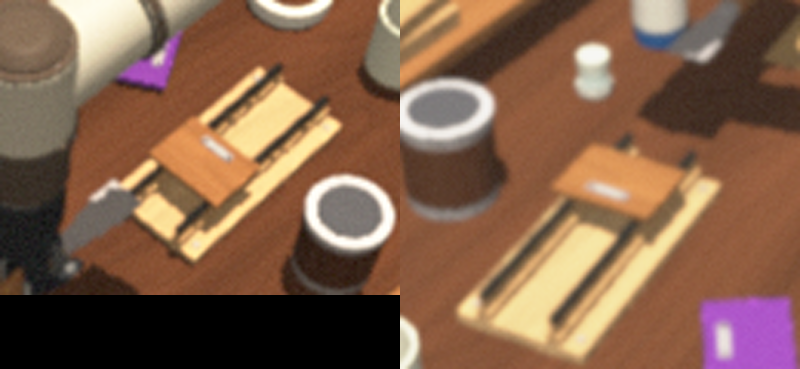

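The crops show the blade flat and level, pointing at the channel. Rack base and plaque corners are clear in both, so I compute them from both views.

```bash
python3 - <<'E'
from h import *
ux=None
for n,off,pl,rk in [('scene',(320,150),[(188,118),(258,170),(213,207),(150,153)],[(262,67),(340,127),(195,262)]),
                 ('side',(190,215),[(588,143),(684,163),(650,218),(553,187)],[(458,315),(580,357),(720,183)])]:
    z=np.load(n+'2.npz'); K,k1,T=z['K'],float(z['k1']),z['T']
    c=lambda l:(np.array(l,float)-([0,0] if n=='scene' else [400,0]))/(400/130)+np.array(off)
    p=onplane(c(pl),.052,K,k1,T); r=onplane(c(rk),.012,K,k1,T)
    print(n,'pl',p.round(3).tolist(),p.mean(0).round(4)); print('rk',r.round(3).tolist())
    P=cloud(z['d'],K,k1,T); im=z['im'].astype(int)
    reg=(P[...,0]>.52)&(P[...,0]<.69)&(P[...,1]>.06)&(P[...,1]<.335)
    hsv=cv2.cvtColor(z['im'],cv2.COLOR_RGB2HSV)
    m=reg&(hsv[...,0]>=9)&(hsv[...,0]<=17)&(hsv[...,1]>130)&(hsv[...,2]>130)&(P[...,2]>.045)
    m=cv2.morphologyEx(m.astype(np.uint8),cv2.MORPH_CLOSE,np.ones((5,5)))
    k,l,s,_=cv2.connectedComponentsWithStats(m); b=1+s[1:,4].argmax()
    v,u=np.nonzero(l==b); q=onplane(np.c_[u,v],.052,K,k1,T)[:,:2].astype(np.float32); print('plaque rect',s[b],cv2.minAreaRect(q))
    m=reg&(z['im'].max(2)<75)&(P[...,2]>.033)&(P[...,2]<.047)
    v,u=np.nonzero(m); q=onplane(np.c_[u,v],.040,K,k1,T)
    a=np.array([-.0955,.9954]); nrm=np.array([-.9954,-.0955]); w=(q[:,:2]-[.5995,.198]); s_,t_=w@a,w@nrm
    for lo,hi in [(-.06,-.01),(.01,.06)]:
        g=(t_>lo)&(t_<hi); print('rail',g.sum(),np.median(t_[g]).round(4),np.polyfit(s_[g],t_[g],1).round(4),s_[g].min().round(3),s_[g].max().round(3))
E
```

```text
scene pl [[0.55, 0.179, 0.052], [0.648, 0.187, 0.052], [0.652, 0.118, 0.052], [0.558, 0.115, 0.052]] [0.602  0.1496 0.052 ]
rk [[0.53, 0.32, 0.012], [0.647, 0.325, 0.012], [0.673, 0.078, 0.012]]
plaque rect [368 188  37  30 547] ((0.6014648079872131, 0.1523374617099762), (0.09765572100877762, 0.07520491629838943), 4.882756233215332)
rail 40 -0.0323 [-0.01   -0.0321] -0.123 0.119
rail 35 0.0329 [-0.0021  0.0329] -0.122 0.121
side pl [[0.652, 0.125, 0.052], [0.562, 0.106, 0.052], [0.545, 0.186, 0.052], [0.641, 0.194, 0.052]] [0.5997 0.1528 0.052 ]
rk [[0.638, 0.332, 0.012], [0.524, 0.321, 0.012], [0.546, 0.07, 0.012]]
plaque rect [239 262  44  25 567] ((0.598656177520752, 0.15807846188545227), (0.10128379613161087, 0.0744493380188942), 4.739741325378418)
rail 1 -0.0262 [-0.111  -0.0131] 0.118 0.118
rail 7 0.0378 [-0.0091  0.0378] -0.107 0.014<stdin>:20: RankWarning: Polyfit may be poorly conditioned
```

```bash
python3 -m jog '[[[0,0,-0.002,0.02,0,0,0],[0,0,-0.002,0.025,0,0,0],[0,0,0,0.02,0,0,0],[0,0,0,0.012,0,0,0],[0,0,0,0.004,0,0,0],[0,-0.01,0,0,0,0,0],[0,-0.015,0,0,0,0,0],[0,-0.005,0,0,0,0,0],[0,0,0,0,0,0,0],[0,0,0,0,0,0,0]]]'
cat > meas.py <<'E'
from h import *
import sys
tag=sys.argv[1]; a=np.array([-.0955,.9954]); nrm=np.array([-.9954,-.0955]); S=[]
for n,(x,y,w,h) in [('scene',(320,150,130,120)),('side',(190,215,130,120))]:
    im,d,K,k1,T=grab(n); P=cloud(d,K,k1,T)
    S.append(cv2.resize(im[y:y+h,x:x+w],(400,int(400*h/w)),interpolation=cv2.INTER_CUBIC)[...,::-1])
    w_=P[...,:2]-[.5985,.199]; s,t=w_@a,w_@nrm; z=P[...,2]
    m=(s>-.22)&(s<-.128)&(abs(t)<.045)&(z>.018)&(z<.06)
    for lo in np.arange(-.22,-.128,.01):
        g=m&(s>=lo)&(s<lo+.01)
        if g.sum()>5: print(n,round(lo,3),g.sum(),'t',t[g].min().round(4),t[g].max().round(4),'z',np.median(z[g]).round(4),'smax',s[g].max().round(4))
    b=(z>.007)&(z<.017)&(abs(s)<.14)&(abs(t)<.07)
    hi=(s>0.03)&(s<.1)&(abs(t)<.05)&(z>.035)&(z<.046)
    print(n,'base t',np.percentile(t[b],[1,99]).round(4),'s',np.percentile(s[b],[1,99]).round(4),'rail t',np.percentile(t[hi&(t<0)],[5,50,95]).round(4),np.percentile(t[hi&(t>0)],[5,50,95]).round(4),'z',np.median(z[hi]).round(4))
    g=(s>-.1)&(s<.1)&(abs(t)<.07)&(z>.048)
    if g.sum()>20: print(n,'plaque',np.percentile(s[g],[2,98]).round(4),np.percentile(t[g],[2,98]).round(4),np.median(z[g]).round(4),np.nanmax(z[g]).round(3))
cv2.imwrite(f'pics/{tag}.png',np.hstack(S))
E
python3 meas.py m1
```

```text
clock: 5.47
tcp_pos: [0.6233, -0.0865, 0.0291]
eef_rot: [[0.099, -0.995, 0.002], [-0.995, -0.099, 0.0], [0.0, -0.002, -1.0]]
wrist_force: [-0.0, 0.2, -1.2]
width: 0.265
grip_force: 61.2
scene -0.22 19 t -0.012 0.0126 z 0.0361 smax -0.2103
scene -0.21 19 t -0.0129 0.0144 z 0.0346 smax -0.2004
scene -0.2 26 t -0.0136 0.0176 z 0.0349 smax -0.1908
scene -0.19 34 t -0.0152 0.0165 z 0.0351 smax -0.18
scene -0.18 27 t -0.0183 0.0192 z 0.0348 smax -0.1706
scene -0.17 38 t -0.0186 0.0207 z 0.0346 smax -0.1602
scene -0.16 30 t -0.0177 0.0205 z 0.0356 smax -0.1505
scene -0.15 32 t -0.0174 0.0223 z 0.0347 smax -0.1402
scene -0.14 11 t -0.0156 0.0197 z 0.0331 smax -0.1347
scene base t [-0.0596  0.0601] s [-0.1263  0.1216] rail t [-0.0356 -0.0325 -0.0285] [0.0301 0.0332 0.0377] z 0.0404
scene plaque [-0.098  -0.0127] [-0.0449  0.0478] 0.0548 0.424
side -0.22 26 t -0.0117 0.0125 z 0.0359 smax -0.2103
side -0.21 19 t -0.0122 0.0164 z 0.0323 smax -0.2003
side -0.2 22 t -0.0144 0.0185 z 0.0333 smax -0.1901
side -0.19 21 t -0.015 0.0176 z 0.0331 smax -0.1802
side -0.18 27 t -0.0196 0.0187 z 0.0326 smax -0.17
side -0.17 28 t -0.0216 0.0238 z 0.0335 smax -0.1603
side -0.16 28 t -0.017 0.02 z 0.0332 smax -0.1502
side -0.15 27 t -0.0155 0.0217 z 0.0331 smax -0.1405
side -0.14 24 t -0.0167 0.0228 z 0.0336 smax -0.1312
side base t [-0.0557  0.0632] s [-0.1135  0.1269] rail t [-0.0329 -0.0276 -0.0252] [0.0319 0.0364 0.0393] z 0.041
side plaque [-0.0981 -0.0093] [-0.0384  0.0668] 0.3307 0.436
```

Measured: blade centred between the rails to ~2 mm, top ~6 mm below the plaque, edge at s ≈ -133 mm. Now I slide it in.

```bash
python3 -m jog '[[[0,-0.008,0,0,0,0,0],[0,-0.014,0,0,0,0,0],[0,-0.014,0,0,0,0,0],[0,-0.014,0,0,0,0,0],[0,-0.014,0,0,0,0,0],[0,-0.007,0,0,0,0,0],[0,0,0,0,0,0,0],[0,0,0,0,0,0,0],[0,0,0,-0.003,0,0,0],[0,0,0,-0.003,0,0,0],[0,0,0,-0.004,0,0,0],[0,0,0,-0.004,0,0,0],[0,0,0,-0.003,0,0,0],[0,0,0,0,0,0,0],[0,0,0,0,0,0,0]]]'
python3 meas.py m2
```

```text
clock: 6.82
tcp_pos: [0.6159, -0.0171, 0.0452]
eef_rot: [[0.097, -0.995, 0.001], [-0.995, -0.097, 0.0], [-0.0, -0.001, -1.0]]
wrist_force: [0.7, -0.2, -1.6]
width: 0.262
grip_force: 61.2
scene -0.22 8 t -0.022 0.0127 z 0.0576 smax -0.213
scene -0.16 9 t -0.0094 0.0006 z 0.0566 smax -0.1504
scene -0.15 13 t -0.012 0.0092 z 0.0534 smax -0.14
scene -0.14 21 t -0.013 0.0145 z 0.0524 smax -0.1312
scene base t [-0.0593  0.06  ] s [-0.1259  0.1215] rail t [-0.0358 -0.0328 -0.0288] [0.0294 0.0332 0.0376] z 0.0409
scene plaque [-0.0988 -0.006 ] [-0.0407  0.0671] 0.3779 0.45
side -0.22 12 t -0.0104 0.0259 z 0.0582 smax -0.2106
side -0.21 42 t -0.0223 0.0266 z 0.0566 smax -0.2
side -0.2 20 t -0.0084 0.0183 z 0.056 smax -0.19
side -0.19 17 t -0.0074 0.0152 z 0.0563 smax -0.1802
side -0.18 19 t -0.0074 0.0157 z 0.0549 smax -0.1702
side -0.17 28 t -0.0076 0.0143 z 0.0536 smax -0.1604
side -0.16 15 t -0.0039 0.0122 z 0.0544 smax -0.1503
side -0.15 28 t -0.0093 0.0142 z 0.0513 smax -0.1402
side -0.14 20 t -0.0105 0.0153 z 0.0486 smax -0.1302
side -0.13 8 t -0.0366 0.012 z 0.0482 smax -0.1281
side base t [-0.0556  0.0636] s [-0.1127  0.1266] rail t [-0.0334 -0.0277 -0.0251] [0.0314 0.0358 0.0396] z 0.041
side plaque [-0.0878  0.0128] [-0.039   0.0684] 0.3411 0.443
```

View pics/m2.png

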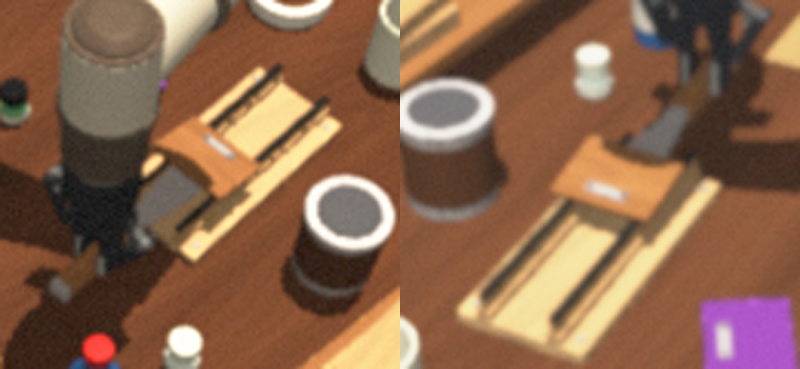

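The view is ambiguous: blade meets the plaque's near edge around (190,175) in the left crop. I check depth along the blade and plaque profile before lifting further.

```bash
python3 - <<'E'
from h import *
a=np.array([-.0955,.9954]); nrm=np.array([-.9954,-.0955]); S=[]
for n,(x,y,w,h) in [('scene',(355,180,60,60)),('side',(225,250,80,60))]:
    im,d,K,k1,T=grab(n); P=cloud(d,K,k1,T)
    S.append(cv2.resize(im[y:y+h,x:x+w],None,fx=8 if n=='scene' else 6,fy=8,interpolation=cv2.INTER_CUBIC)[:480,:400 if n=='scene' else 480,::-1])
    w_=P[...,:2]-[.5985,.199]; s,t=w_@a,w_@nrm; z=P[...,2]
    hsv=cv2.cvtColor(im,cv2.COLOR_RGB2HSV)
    for t0,t1 in [(-.048,-.03),(-.015,.015),(.03,.048)]:
        print(n,t0,[(round(lo*1000),int(g.sum()),round(float(np.median(z[g])*1000),1),int(np.median(hsv[...,1][g]))) for lo in np.arange(-.13,.0,.01) for g in [(s>=lo)&(s<lo+.01)&(t>t0)&(t<t1)&(z<.1)] if g.sum()>3])
cv2.imwrite('pics/z3.png',np.hstack(S)[:600,:800])
E
```

```text
scene -0.048 [(-130, 37, 13.8, 124), (-120, 24, 17.8, 115), (-110, 21, 22.0, 126), (-100, 18, 24.3, 119), (-90, 28, 27.0, 124), (-80, 39, 32.6, 125), (-70, 31, 57.5, 151), (-60, 26, 24.9, 134), (-50, 23, 21.0, 129), (-40, 29, 52.8, 153), (-30, 25, 52.3, 151), (-20, 22, 23.1, 135), (-10, 13, 22.6, 131)]
scene -0.015 [(-130, 45, 47.3, 48), (-120, 39, 48.4, 39), (-110, 36, 48.3, 38), (-100, 35, 49.6, 37), (-90, 36, 49.4, 41), (-80, 42, 60.6, 133), (-70, 27, 60.6, 157), (-60, 29, 60.3, 159), (-50, 23, 58.7, 159), (-40, 19, 57.6, 153), (-30, 20, 56.3, 50), (-20, 18, 53.4, 136), (-10, 4, 50.5, 132)]
scene 0.03 [(-110, 11, 35.1, 109), (-100, 11, 34.8, 112), (-90, 14, 39.3, 119), (-80, 23, 61.3, 150), (-70, 16, 60.9, 158), (-60, 13, 59.6, 160), (-50, 14, 59.4, 160), (-40, 13, 57.6, 159), (-30, 12, 56.8, 162), (-20, 11, 53.5, 157)]
side -0.048 [(-80, 6, 61.5, 154), (-70, 14, 60.7, 152), (-60, 13, 59.4, 151), (-50, 14, 57.9, 151), (-40, 15, 55.2, 151), (-30, 12, 54.0, 151), (-20, 20, 53.4, 151), (-10, 13, 49.9, 147)]
side -0.015 [(-130, 23, 48.7, 23), (-120, 22, 48.5, 20), (-110, 26, 48.7, 21), (-100, 15, 48.5, 51), (-80, 17, 60.9, 125), (-70, 24, 60.9, 147), (-60, 27, 59.2, 152), (-50, 36, 56.4, 150), (-40, 53, 51.7, 113), (-30, 52, 52.0, 82), (-20, 55, 50.6, 108), (-10, 50, 16.5, 98)]
side 0.03 [(-130, 7, 30.3, 95), (-120, 25, 23.4, 106), (-110, 21, 26.4, 114), (-100, 20, 20.8, 114), (-90, 17, 19.2, 113), (-80, 27, 24.6, 118), (-70, 41, 29.5, 133), (-60, 29, 55.9, 150), (-50, 38, 54.2, 149), (-40, 30, 52.6, 146), (-30, 40, 26.3, 120), (-20, 36, 45.0, 138), (-10, 47, 41.5, 121)]
```

View pics/z3.png

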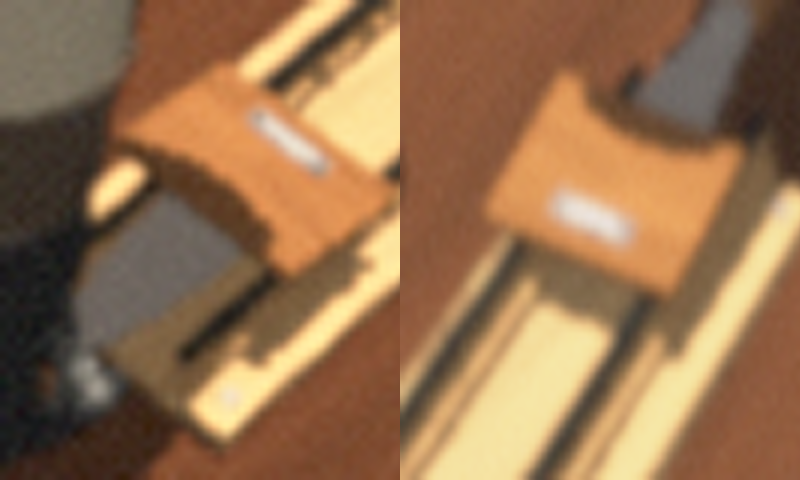

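The blade is under the plaque: what looked like a bite out of it is the gripper's shadow. The plaque's back rises from 50 mm at the far edge to 61 mm at the near edge, so it is tilted ~9° on its far edge. I continue along the arc.

```bash
python3 -m jog '[[[0,-0.0015,0,-0.004,0,0,0],[0,-0.0015,0,-0.004,0,0,0],[0,-0.002,0,-0.004,0,0,0],[0,-0.002,0,-0.004,0,0,0],[0,-0.0025,0,-0.0035,0,0,0],[0,-0.0025,0,-0.0035,0,0,0],[0,-0.0025,0,-0.0035,0,0,0],[0,-0.0035,0,-0.003,0,0,0],[0,-0.0035,0,-0.003,0,0,0],[0,-0.0035,0,-0.003,0,0,0],[0,-0.004,0,-0.002,0,0,0],[0,-0.004,0,-0.002,0,0,0],[0,-0.004,0,-0.002,0,0,0],[0,0,0,0,0,0,0],[0,0,0,0,0,0,0]]]'
cat > prof.py <<'E'
from h import *
a=np.array([-.0955,.9954]); nrm=np.array([-.9954,-.0955])
for n in ['scene','side']:
    im,d,K,k1,T=grab(n); P=cloud(d,K,k1,T); w_=P[...,:2]-[.5985,.199]; s,t=w_@a,w_@nrm; z=P[...,2]
    hsv=cv2.cvtColor(im,cv2.COLOR_RGB2HSV)
    m=(hsv[...,0]>=6)&(hsv[...,0]<=17)&(hsv[...,1]>130)&(abs(t)<.07)&(z>.036)&(z<.13)&(s>-.1)&(s<.11)
    print(n,m.sum(),[(round(lo*1000),int(g.sum()),(np.percentile(z[g],[5,50,95])*1000).round().tolist()) for lo in np.arange(-.1,.11,.01) for g in [m&(s>=lo)&(s<lo+.01)] if g.sum()>3])
    g=m; 
    if g.sum()>30: print('t',np.percentile(t[g],[2,98]).round(4), cv2.minAreaRect(np.c_[s[g],t[g]].astype(np.float32)))
E
python3 prof.py
```

```text
clock: 8.27
tcp_pos: [0.6121, 0.0202, 0.0864]
eef_rot: [[0.098, -0.995, 0.0], [-0.995, -0.098, 0.0], [-0.0, -0.0, -1.0]]
wrist_force: [0.4, -0.0, -1.3]
width: 0.264
grip_force: 61.2
scene 139 [(-40, 33, [99.0, 106.0, 114.0]), (-30, 87, [77.0, 107.0, 113.0]), (-20, 15, [51.0, 63.0, 77.0]), (-10, 4, [48.0, 50.0, 63.0])]
t [-0.0462  0.0465] ((-0.02423412725329399, 0.0006994344294071198), (0.027881301939487457, 0.09678731113672256), 4.939486503601074)
side 759 [(-30, 68, [98.0, 107.0, 110.0]), (-20, 365, [74.0, 93.0, 107.0]), (-10, 271, [46.0, 68.0, 83.0]), (0, 53, [45.0, 49.0, 60.0])]
t [-0.0435  0.0506] ((-0.021261828020215034, 0.0029610246419906616), (0.05078863352537155, 0.09867684543132782), 1.4712557792663574)
```

The plaque stands at ~70–75°, as calculated. I push it past vertical.

```bash
python3 -m jog '[[[0,-0.004,0,-0.001,0,0,0],[0,-0.004,0,-0.001,0,0,0],[0,-0.004,0,-0.001,0,0,0],[0,-0.003,0,0,0,0,0],[0,-0.003,0,0,0,0,0],[0,-0.003,0,0,0,0,0],[0,-0.003,0,0,0,0,0],[0,-0.003,0,0,0,0,0],[0,-0.002,0,0,0,0,0],[0,0,0,0,0,0,0],[0,0,0,0,0,0,0],[0,0,0,0,0,0,0],[0,0,0,0,0,0,0],[0,0,0,0,0,0,0]]]'
python3 prof.py
```

```text
clock: 9.53
tcp_pos: [0.6093, 0.0486, 0.0893]
eef_rot: [[0.097, -0.995, -0.0], [-0.995, -0.097, -0.0], [-0.0, 0.0, -1.0]]
wrist_force: [-0.2, 0.6, -1.1]
width: 0.259
grip_force: 61.2
scene 109 [(0, 39, [42.0, 48.0, 55.0]), (10, 13, [44.0, 48.0, 54.0]), (20, 12, [42.0, 50.0, 54.0]), (30, 10, [48.0, 50.0, 56.0]), (40, 7, [46.0, 51.0, 51.0]), (50, 10, [46.0, 49.0, 53.0]), (60, 11, [42.0, 50.0, 57.0]), (70, 7, [44.0, 51.0, 52.0])]
t [-0.0472  0.0496] ((0.037998151034116745, 0.0010399483144283295), (0.072859987616539, 0.09866766631603241), 0.05563724413514137)
side 176 [(0, 5, [44.0, 45.0, 49.0]), (10, 9, [45.0, 48.0, 52.0]), (20, 8, [41.0, 47.0, 48.0]), (30, 9, [44.0, 48.0, 50.0]), (40, 7, [45.0, 47.0, 51.0]), (50, 13, [42.0, 46.0, 50.0]), (60, 14, [45.0, 47.0, 49.0]), (70, 107, [42.0, 47.0, 51.0])]
t [-0.0428  0.0501] ((-0.008830919861793518, 0.006449215114116669), (0.09586964547634125, 0.17979641258716583), 87.4327163696289)
```

The plaque has toppled: flat (top ~50 mm high), spanning s = 2–74 mm and t = ±49 mm, square on the rails. I back the knife out and check.

```bash
python3 -m jog '[[[0,0,0,-0.01,0,0,0],[0,0.01,0,-0.02,0,0,0],[0,0.03,0.005,0,0,0,0],[0,0.035,0.006,0,0,0,0],[0,0.035,0.006,0,0,0,0],[0,0.035,0.006,0,0,0,0],[0,0.035,0.006,0,0,0,0],[0,0.035,0.006,0,0,0,0],[0,0.035,0.006,0,0,0,0],[0,0.035,0.006,0,0,0,0],[0,0.035,0.006,0,0,0,0],[0,0.035,0.006,0,0,0,0],[0,0.02,0.005,0,0,0,0],[0,0.01,0.002,0,0,0,0],[0,0,0,0,0,0,4],[0,0,0,0,0,0,3.8],[0,0,0,0,0,0,0]]]'
python3 prof.py; python3 - <<'E'
from h import *
S=[]
for n,(x,y,w,h) in [('scene',(340,150,100,90)),('side',(200,240,100,90))]:
    im,*_=grab(n); S.append(cv2.resize(im[y:y+h,x:x+w],(400,360),interpolation=cv2.INTER_CUBIC)[...,::-1])
cv2.imwrite('pics/f4.png',np.hstack(S)); print(monitor.get_obs()['tcp_pos'],monitor.get_obs()['eef_rot'])
E
```

```text
clock: 11.05
tcp_pos: [0.5812, -0.3408, 0.1198]
eef_rot: [[-0.04, -0.999, 0.0], [-0.999, 0.04, 0.0], [-0.0, -0.0, -1.0]]
wrist_force: [0.2, -0.8, -1.7]
width: 0.264
grip_force: 61.3
scene 160 [(0, 84, [42.0, 48.0, 55.0]), (10, 17, [43.0, 47.0, 52.0]), (20, 13, [43.0, 48.0, 54.0]), (30, 11, [48.0, 50.0, 56.0]), (40, 8, [48.0, 50.0, 53.0]), (50, 9, [46.0, 49.0, 53.0]), (60, 14, [46.0, 50.0, 57.0])]
t [-0.0471  0.0487] ((0.04225340485572815, 0.00036302581429481506), (0.09690871834754944, 0.08163346350193024), 88.62394714355469)
side 179 [(0, 5, [46.0, 48.0, 52.0]), (10, 11, [43.0, 48.0, 52.0]), (20, 8, [44.0, 47.0, 48.0]), (30, 8, [45.0, 48.0, 49.0]), (40, 9, [45.0, 47.0, 49.0]), (50, 8, [46.0, 48.0, 52.0]), (60, 13, [44.0, 48.0, 49.0]), (70, 116, [43.0, 48.0, 51.0])]
t [-0.0426  0.0509] ((0.04327162355184555, 0.0034917518496513367), (0.0748094841837883, 0.09568013995885849), 0.26601168513298035)
[ 0.58135896 -0.34026366  0.11964794] [[-3.64203792e-02 -9.99336519e-01  2.79431474e-04]
 [-9.99336557e-01  3.64203659e-02 -5.26558100e-05]
 [ 4.24438774e-05 -2.81163832e-04 -9.99999960e-01]]
```

View pics/f4.png

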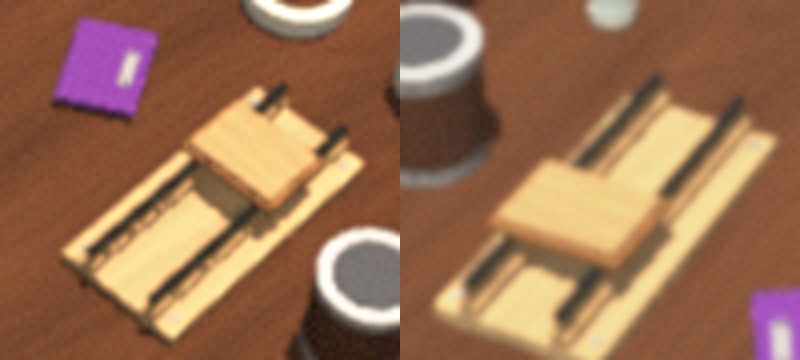

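Both crops show the plaque face up (pale front), square across both rails. Now I lower the knife back onto its spot on the card.

```bash
python3 -m jog '[[[0,0.004,0,0.02,0,0,0],[0,0,0,0.03,0,0,0],[0,0,0,0.03,0,0,0],[0,0,0,0.015,0,0,0],[0,0,0,0.007,0,0,0],[0,0,0,0.004,0,0,0],[0,0,0,0.002,0,0,0],[0,0,0,0.001,0,0,0],[0,0,0,0,0,0,0],[0,0,0,0,0,0,0]]]'
```

```text
clock: 12.08
tcp_pos: [0.5817, -0.3451, 0.0117]
eef_rot: [[-0.038, -0.999, 0.002], [-0.999, 0.038, -0.001], [0.001, -0.002, -1.0]]
wrist_force: [0.2, 0.2, -0.5]
width: 0.26
grip_force: 61.2
```

```bash
python3 -m jog '[[[0,0,0,0.001,0,0,0],[0,0,0,0.0005,0,0,0],[0,0,0,0,0,0,0],[0.35,0,0,0,0,0,0],[0.5,0,0,0,0,0,0],[0.7,0,0,0,0,0,0],[1,0,0,0,0,0,0],[1,0,0,0,0,0,0],[1,0,0,0,0,0,0],[1,0,0,-0.01,0,0,0],[1,0,0,-0.03,0,0,0],[1,0,0,-0.035,0,0,0],[1,0,0,-0.035,0,0,0],[1,0,0,-0.035,0,0,0],[1,0,0,-0.03,0,0,0],[1,0,0,0,0,0,0]]]'
python3 prof.py; python3 - <<'E'
from h import *
im,d,K,k1,T=grab('wrist'); P=cloud(d,K,k1,T); cv2.imwrite('pics/w5.png',im[...,::-1])
print(P[185,330],P[330,333])
E
```

```text
clock: 13.42
tcp_pos: [0.5844, -0.3469, 0.1936]
eef_rot: [[-0.037, -0.999, 0.014], [-0.999, 0.037, -0.007], [0.007, -0.014, -1.0]]
wrist_force: [1.1, 0.3, 1.2]
width: 1.003
grip_force: 0.0
scene 159 [(0, 80, [42.0, 48.0, 55.0]), (10, 22, [43.0, 47.0, 51.0]), (20, 9, [44.0, 49.0, 55.0]), (30, 11, [45.0, 50.0, 56.0]), (40, 9, [43.0, 48.0, 51.0]), (50, 8, [42.0, 50.0, 55.0]), (60, 13, [45.0, 49.0, 56.0]), (70, 7, [44.0, 47.0, 50.0])]
t [-0.0468  0.049 ] ((0.03787218779325485, 0.002095211297273636), (0.09930631518363953, 0.07378526031970978), 89.90973663330078)
side 174 [(0, 4, [42.0, 47.0, 49.0]), (10, 8, [44.0, 48.0, 52.0]), (20, 8, [46.0, 48.0, 49.0]), (30, 8, [43.0, 46.0, 52.0]), (40, 9, [44.0, 48.0, 50.0]), (50, 8, [43.0, 48.0, 49.0]), (60, 14, [44.0, 47.0, 49.0]), (70, 112, [42.0, 48.0, 51.0])]
t [-0.0414  0.0508] ((0.04294970631599426, 0.0038483552634716034), (0.09484843909740448, 0.07711993157863617), 88.68152618408203)
[ 0.57379979 -0.37856594  0.02365019] [ 0.57529996 -0.22815495  0.0151397 ]
```

View pics/w5.png

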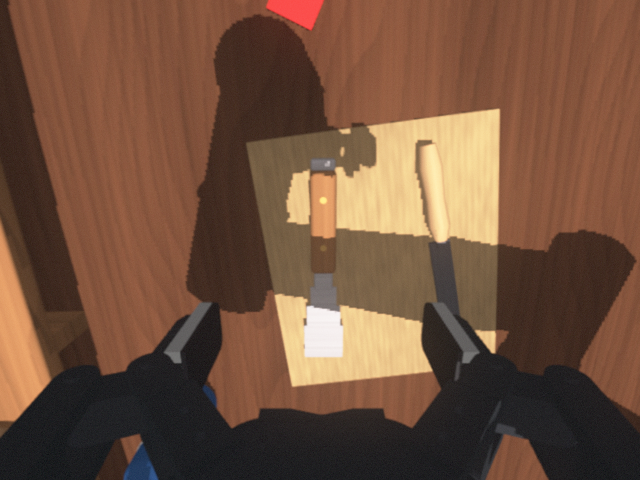

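The knife lies flat on the card (handle top 23.7 mm, blade ~15 mm high), cap ~(323,163), edge ~(323,356). The file is unmoved and the arm is clear, so I hand in.

```bash
python3 -m jog '[[[1,0,0,0,0,0,0],[1,0,0,0,0,0,0],[1,0,0,0,0,0,0],[1,0,0,0,0,0,0]]]'; python3 -c "
from rig import arm; print(arm.sign_off())"
```

```text
clock: 13.9
tcp_pos: [0.5806, -0.3448, 0.1827]
eef_rot: [[-0.039, -0.999, -0.002], [-0.999, 0.039, 0.001], [-0.0, 0.002, -1.0]]
wrist_force: [-0.2, -0.5, -0.2]
width: 1.003
grip_force: 0.0
the job is handed in; nothing more can be done
None
```

The plaque was tipped over on the rails and lies face up and square across both, the knife is flat on the cardboard again, nothing else was disturbed in the views I checked, and the job was handed in at 13.9 s.

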